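# Seat a tin lid with a guarded hand press

### The arm

A 6-joint arm with a two-finger parallel gripper is mounted at the origin on a cart in front of the work surface, level with it; the furniture and walls round the work are solid. World frame = base frame: x ahead of the robot, y to its left, z up, the work surface at z = 0. Lengths are in m, angles in degrees, forces in N, time in s.
With the tool pointing down it reaches from about 0.35 to 0.875 m from the base axis. Payload 4.2 kg.
Tool frame: the origin (TCP) lies between the finger pads; the fingertips stand 14 mm ahead of it and the grasp point (between the pads) lies 5 mm behind it; x points along the fingers, y is the direction in which the jaws open and shut, and the axes are right-handed (so a half turn about x gives the same grasp; the last joint's range is limited). The gripper opens to 87 mm and grips with 3 to 60 N. Pads are 19 mm wide; open, the fingers measure 117 mm over their backs; the gripper's body (75 mm by 190 mm) begins 51 mm behind the grasp point.
Start: joints at [85.348, 22.042, 0.453, 0, -68.411, -14.817], TCP at [0.208, 0.589, 0.237] pointing down, gripper open.
Joint ranges: [-179.83, 179.83], [-69.29, 118.12], [-61.27, 80.66], [-181.25, 117.63], [-171.15, -9.14], [-177.46, 177.46]. Speed limits (degrees/s): [159.86, 159.86, 180, 180, 180, 180].

### API

Orientations are given as a 3x3 rotation matrix whose columns are the frame's x, y, z axes.
In Python, from station import r, imaging, job gives the robot as it stands. The module is installed in compiled form; this text tells all that it offers.
- The arm moves only by the tool apply_moves, never from a script. Its arguments are lists of equal length, an entry for each row: "xyz": the shift along the tool's x, y, z in m, a list of three; "twist": the turn about the tool's x in degrees; "claw": the opening, from 0 (shut) to 1 (fully open). A call has 1 to 12 rows; each row shifts and turns the pose as measured when the row begins, along the tool's axes as they then stand; what a row does not reach is not made up. A row lasts 1/10 s, in which the tool goes at most 50 mm and 8.59 degrees, less where a joint would pass 70% of its speed; a pose out of reach is approached as far as the arm can. A call is refused whole if a number of a shift passes 0.05 or a number of a turn 8.59, either way. A call with a gripper value outside its range is refused whole. The fingers move at their own pace and stop on an object; the grip force is fixed at half the most. Time passes only in rows, so rows that do not move let the fingers close. It gives the time, the measured TCP pose, the force and the opening at its end, in the units of the state.
- r.sense(): the state, without advancing time (a new reading comes with each control period).
- imaging.capture(name): name is "scene" or "top" or "wrist"; returns a dict with "pixels" (400x640x3 uint8, red, green, blue), "mtx" (3x3 intrinsics, pixels), "view" (4x4, takes a point from world to camera coordinates). Camera axes: x right, y down, z forward; pixel columns grow to the right and rows downward; lengths in m; the calibration is good to about 2 mm. The wrist camera is an equidistant fisheye: a pixel r from the principal point sees the ray r / f radians off the axis. A picture is of the moment at which its call begins. There is no depth.
- job.finish_job(): hands the job in, once; it reports no verdict.
Trained networks look in a picture, given as the dict that the camera call returned (one of the last four; its "shot" number tells which), for a name from the list of things; names that differ only in an ending like _2 or _b are one class to them, and where a whole thing is asked for, a point or a joint stands for the part that bears it (a point fixed in the world has none). Each returns a list of dicts, best first, with "p" (0 to 1); they miss things now and then, are a little off and sometimes report something else, mostly with a low value. They report only what shows in the picture. A call takes as long as a camera call.
- imaging.regions_of(query, picture): "mask" (400x640 bool, what is visible of it) and "centre" ([column, row] in pixels, amid what is visible of it).
The state is a dict: "time_s": time; "joints": joint angles; "joint_velocities": joint speeds; "effort": joint torques, N m; "tcp_pos": TCP position; "ee_rot": TCP orientation; "wrist_force": force on the tool from outside, world axes, zero at the start; "moment": the same for the moment, N m; "gripper_width": opening from 0.0 (shut) to 1.0 (fully open).
Only numpy, scipy, OpenCV 4.12 (cv2) and the standard library are available. Lean on these libraries where they do the work, as an engineer would, in place of code of your own. Each camera call takes 0.05 s, during which the arm holds its last target.

### The job

Two identical lid presses stand on the bench, each under a barred guard with a square window in its top, and only one of them holds a sample tin. Reach down through that guard's window with the fingertips, push the pad at the end of its lever down until the tin's lid is fully home, then withdraw and let the lever spring back up. Do not touch either guard or any part of the empty press; grasp nothing, and leave the tin in its nest and the other things on the bench where they are.

Things in the scene. Friction and masses are not known exactly. Their poses are not given: they have to be found in the camera images.
- loaded_press: Bench hand press, dark base, bright lever and guard rim, 200 mm long (its x), 116 mm wide (its y), 102 mm high with its guard. Origin: on the bench under the press, 5 mm behind the middle of its base plate; x points from the lever's push pad (front) to the lever's pivot (rear), z up. This is the press that holds the sample tin. The press is bolted down. Either press may stand left or right and be turned by up to 0.35 rad.
- empty_press: Bench hand press, dark base, bright lever and guard rim, 200 mm long (its x), 116 mm wide (its y), 102 mm high with its guard. Origin: on the bench under the press, 5 mm behind the middle of its base plate; x points from the lever's push pad (front) to the lever's pivot (rear), z up. This one is the same but has no tin: leave it alone, guard and lever included.
- loaded_guard: Guard of thin bars over the loaded press, same origin and axes as the press. Bars close front, rear, both sides and the rear half of the top, from the base up to 102 mm; the only way in is the window in the top. It must not be touched.
- empty_guard: The same guard over the empty press; it must not be touched.
- loaded_window (a point): Centre of the window in the guard of the loaded press, level with the guard's upper face (102 mm above the bench). The clear opening is 80 mm (along the press's x) by 80 mm (along its y), the rim is 4 mm thick; the lever's pad lies 16 mm below it, right under its centre. It leads straight down; only a shut or nearly shut gripper's fingers fit.
- loaded_pad (a point): Middle of the upper face of the grey push pad (36 mm along the press's x, 30 mm along its y) at the front end of the loaded press's lever; it moves with the lever. At rest it is 86 mm above the bench. Its pivot is 127 mm behind it, 72 mm above the bench. It goes down about 16 mm until the lid is home; with a lid home it then meets a firm stop.
- loaded_lever (a joint): Lever of the loaded press, rad: 0 = up at rest, grows as the pad is pushed down. The lever's rubber foot meets the raised lid at about 0.045 and has it home at about 0.125. A spring brings it back up when let go. Pushing the pad takes about 2 to 4 N at first and 8 to 10 N while the lid moves; above about 12 N the lid is home.
- lid (a joint): The round white lid (59 mm) of the tin, m: 0 = standing 5 mm proud of the tin, 0.005 = fully home. Stiff (8 N); it stays where it is pushed. The start is 0 to 1 mm.
- tin_center (a point): Middle of the white round sample tin (56 mm diameter, 28 mm high without the lid) that stands in the nest of the loaded press, under the lever's foot, 12 mm above the bench; its lid is on top. It stays in the nest.
- vial_center (a point): Middle of a loose glass vial with a red cap (27 mm diameter, 85 mm high), standing; a bystander.
- clip_center (a point): Middle of a loose black binder clip (37x32x21 mm); a bystander between the presses.
- eraser_center (a point): Middle of a loose white eraser in a blue sleeve (46x21x12 mm), lying; a bystander to the left of the presses.

How it is judged:
By the outcome, as a careful person would: the job done as asked, in the order asked, and still so for the second after the job is handed in, with the robot touching nothing.
It also fails if it takes over 40 s, if anything falls off the work surface, if the arm or the gripper's body presses on something with over 40 N, if the wrist force passes 120 N, or if a joint passes its speed limit or range.

## Working session

There is one attempt and no reset: what is moved stays moved. The work goes in short steps, Python scripts to look and compute and a tool call to move; the robot and the scene stay as the last step left them, time stands still between calls to the robot, and variables do not carry over. Pictures are saved under pics/ and viewed, and the job is handed in when it is done.

Besides the shell and the picture viewer there is one more tool, called after "Request:" as name(argument=value, ...), one argument or row to a line, values as JSON. apply_moves: Moves the arm, as the interface text tells. Its arguments: {"type":"object","properties":{"xyz":{"type":"array","items":{"type":"array","items":{"type":"number"}}},"twist":{"type":"array","items":{"type":"number"}},"claw":{"type":"array","items":{"type":"number"}}},"required":["xyz","twist","claw"]}

```bash
mkdir -p pics
python3 - <<'E'
from station import r, imaging, job
import cv2,numpy as np,pickle
s=r.sense();print({k:np.round(v,3).tolist() for k,v in s.items()})
for n in ["scene","top"]:
    p=imaging.capture(n);cv2.imwrite(f"pics/{n}0.png",p["pixels"][:,:,::-1]);print(n,np.round(p["mtx"],2).tolist(),np.round(p["view"],4).tolist())
    pickle.dump(p,open(f"{n}0.pkl","wb"))
    for q in ["loaded_press","empty_press","loaded_guard","loaded_pad","tin_center","lid","vial_center","clip_center"]:
        print(q,[(round(d["p"],2),np.round(d["centre"]).tolist(),int(d["mask"].sum())) for d in imaging.regions_of(q,p)])
E
```

```text
{'time_s': 0.0, 'joints': [85.348, 22.092, 0.379, -0.03, -68.412, -14.817], 'joint_velocities': [0.056, -0.011, 0.081, -0.101, -0.014, -0.019], 'effort': [-0.0, -39.066, 18.74, 4.22, 0.011, -0.0], 'tcp_pos': [0.208, 0.589, 0.235], 'ee_rot': [[-0.001, -0.333, -0.943], [-0.002, -0.943, 0.333], [-1.0, 0.002, -0.0]], 'wrist_force': [0.573, 0.333, 0.365], 'moment': [0.031, -0.003, -0.027], 'gripper_width': 0.998}
scene [[454.04, 0.0, 306.78], [0.0, 454.04, 192.76], [0.0, 0.0, 1.0]] [[-0.7141, -0.7, 0.0074, 0.4261], [-0.5313, 0.5351, -0.6568, 0.3638], [0.4558, -0.473, -0.754, 0.8679], [0.0, 0.0, 0.0, 1.0]]
loaded_press [(0.75, [379.0, 170.0], 3909)]
empty_press [(0.89, [242.0, 225.0], 5210), (0.59, [380.0, 166.0], 279)]
loaded_guard [(0.57, [378.0, 158.0], 1589), (0.43, [240.0, 227.0], 4798)]
loaded_pad [(0.51, [376.0, 168.0], 3474)]
tin_center [(0.54, [366.0, 172.0], 117)]
lid []
vial_center [(0.76, [398.0, 133.0], 227), (0.67, [212.0, 296.0], 249), (0.63, [241.0, 215.0], 2037)]
clip_center [(0.55, [350.0, 231.0], 103)]
top [[475.15, 0.0, 312.45], [0.0, 475.15, 200.78], [0.0, 0.0, 1.0]] [[0.0275, -0.9995, -0.0146, -0.0144], [-0.983, -0.0244, -0.182, 0.6026], [0.1816, 0.0194, -0.9832, 1.2198], [0.0, 0.0, 0.0, 1.0]]
loaded_press [(0.95, [391.0, 224.0], 3585)]
empty_press [(0.93, [253.0, 183.0], 3583)]
loaded_guard [(0.67, [392.0, 216.0], 1404)]
loaded_pad [(0.87, [392.0, 234.0], 316), (0.68, [383.0, 214.0], 93), (0.27, [392.0, 224.0], 3850)]
tin_center [(0.47, [382.0, 215.0], 155)]
lid [(0.71, [381.0, 213.0], 60)]
vial_center [(0.64, [445.0, 208.0], 176), (0.18, [388.0, 223.0], 3712)]
clip_center [(0.73, [393.0, 226.0], 404)]
```

Run:
```python
import cv2
a=cv2.imread("pics/top0.png");cv2.imwrite("pics/t1.png",cv2.resize(a[140:290,200:480],(784,420),interpolation=cv2.INTER_CUBIC))
a=cv2.imread("pics/scene0.png");cv2.imwrite("pics/s1.png",cv2.resize(a[80:320,160:480],(800,600),interpolation=cv2.INTER_CUBIC))
```

```text
(no output)
```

View pics/t1.png

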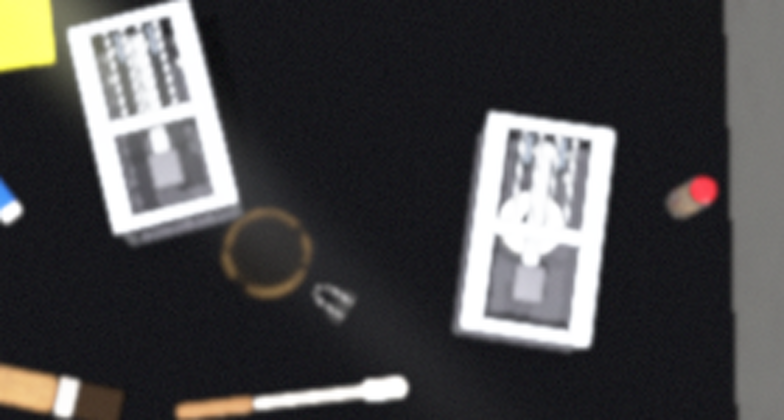

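View pics/s1.png

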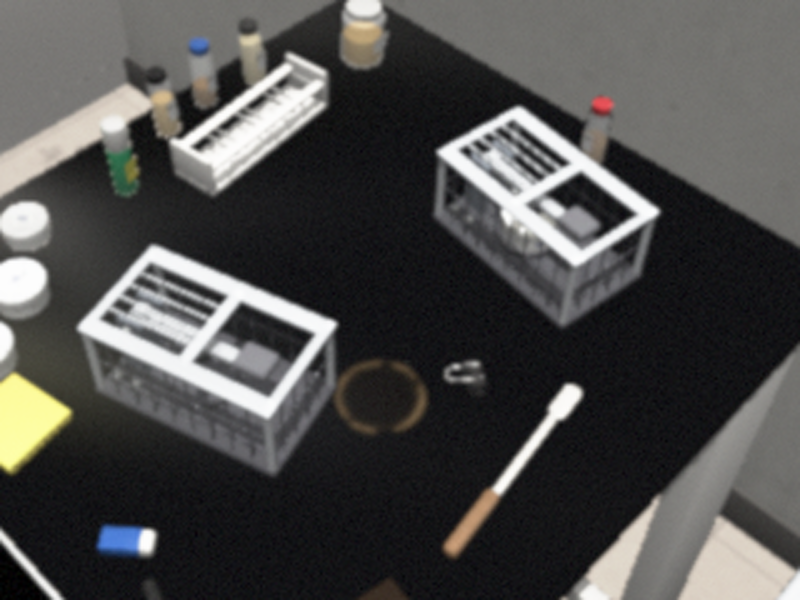

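View pics/top0.png

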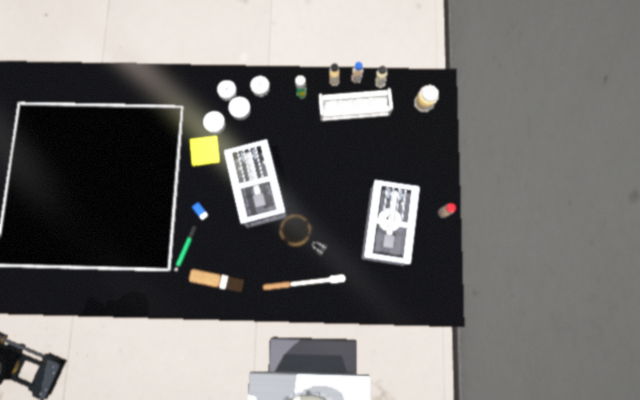

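The top picture shows the press on the image right, at about (391,224), holding a white round lid. The left press, at about (253,183), has none. So the right one is loaded. Next I'll rectify both views onto the rim plane.

```bash
cat > h.py <<'E'
import numpy as np,cv2,pickle
def H(p,z,x0,y0,res): # plane px (u right=-y, v down=-x) -> image
    A=np.array([[0,-res,x0],[-res,0,y0],[0,0,z],[0,0,1]],float)
    return p["mtx"]@(p["view"][:3]@A)
def warp(p,z,x0,y0,res,n):
    return cv2.warpPerspective(p["pixels"],np.linalg.inv(H(p,z,x0,y0,res)),(n,n),flags=cv2.INTER_CUBIC)
def bp(p,uv,z):
    M=p["mtx"]@p["view"][:3]; M=np.c_[M[:,:2],M[:,2]*z+M[:,3]]
    q=np.linalg.solve(M,[uv[0],uv[1],1]);return q[:2]/q[2]
E
python3 - <<'E'
from h import *
t=pickle.load(open("top0.pkl","rb"));s=pickle.load(open("scene0.pkl","rb"))
c=bp(t,(391,224),0.102);print(c,bp(s,(379,170),.102), bp(t,(389.3,240.7),.086))
x0,y0=np.round(c+0.14,2);print(x0,y0)
for n,p in(("t",t),("s",s)): 
    w=warp(p,.102,x0,y0,.0005,560)[:,:,::-1]; 
    w=w.copy()
    for i in range(0,560,100): cv2.line(w,(i,0),(i,8),(0,255,255),1);cv2.line(w,(0,i),(8,i),(0,255,255),1)
    cv2.imwrite(f"pics/w{n}.png",w)
E
```

```text
[ 0.5387977  -0.20178266] [ 0.50576674 -0.15498596] [ 0.49761347 -0.19968202]
0.68 -0.06
```

View pics/wt.png

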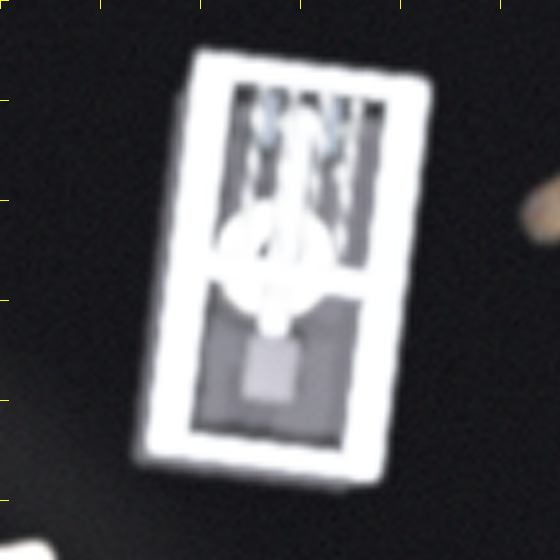

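View pics/ws.png

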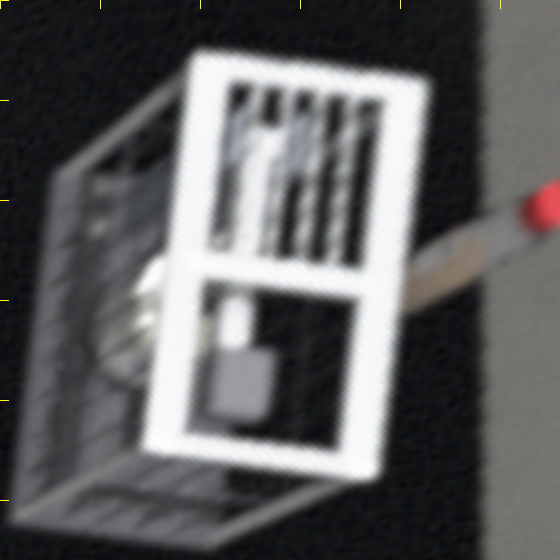

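Request:
apply_moves(
  xyz=[
    [0, 0.038, -0.031],
    [0, 0.038, -0.031],
    [0, 0.038, -0.031],
    [0, 0.038, -0.031],
    [0, 0.038, -0.031],
    [0, 0.038, -0.031],
    [0, 0.038, -0.031],
    [0, 0.038, -0.031],
    [0, 0.038, -0.031],
    [0, 0.038, -0.031],
    [0, 0.038, -0.031],
    [0, 0.038, -0.031],
  ],
  twist=[0, 0, 0, 0, 0, 0, 0, 0, 0, 0, 0, 0],
  claw=[0, 0, 0, 0, 0, 0, 0, 0, 0, 0, 0, 0],
)

```text
time_s: 2.1
tcp_pos: [0.4106, 0.0282, 0.2373]
ee_rot: [[0.009, -0.32, -0.947], [0.006, -0.947, 0.32], [-1.0, -0.009, -0.007]]
wrist_force: [1.2, 1.1, 0.3]
gripper_width: 0.037
```

Request:
apply_moves(
  xyz=[
    [0, 0.037, -0.031],
    [0, 0.037, -0.031],
    [0, 0.037, -0.031],
    [0, 0.037, -0.031],
    [0, 0.03, -0.025],
    [0, 0, 0],
    [0, 0, 0],
    [0, 0, 0],
  ],
  twist=[0, 0, 0, 0, 0, -6, -6, 0],
  claw=[0, 0, 0, 0, 0, 0, 0, 0],
)

```text
time_s: 2.9
tcp_pos: [0.4979, -0.2043, 0.238]
ee_rot: [[0.015, -0.119, -0.993], [0.006, -0.993, 0.119], [-1.0, -0.007, -0.014]]
wrist_force: [0.4, -0.6, -0.9]
gripper_width: 0.001
```

Run:
```python
from station import r, imaging, job
import cv2,numpy as np
s=r.sense();print({k:np.round(s[k],4).tolist() for k in("joints","tcp_pos","ee_rot","wrist_force","gripper_width")})
R=np.array(s["ee_rot"]);print(R.T@(np.array([.4972,-.198,s["tcp_pos"][2]])-s["tcp_pos"]), np.degrees(np.arctan2(-R[1,1],-R[0,1])))
p=imaging.capture("wrist");cv2.imwrite("pics/wr1.png",p["pixels"][:,:,::-1])
print(np.round(p["mtx"],2).tolist(),np.round(p["view"],4).tolist())
p=imaging.capture("scene");cv2.imwrite("pics/sc1.png",cv2.resize(p["pixels"][60:300,220:540,::-1],(800,600),interpolation=cv2.INTER_CUBIC))
```

```text
{'joints': [-5.2605, 13.1943, -11.9223, -0.4483, -64.0529, 88.6044], 'tcp_pos': [0.4979, -0.2043, 0.238], 'ee_rot': [[0.0151, -0.1192, -0.9928], [0.0057, -0.9928, 0.1193], [-0.9999, -0.0074, -0.0143]], 'wrist_force': [0.407, -0.5512, -0.8521], 'gripper_width': 0.0014}
[ 2.43060929e-05 -6.11750325e-03  1.48080380e-03] 83.1537422395375
[[309.71, 0.0, 319.44], [0.0, 309.71, 202.51], [0.0, 0.0, 1.0]] [[-0.1193, -0.9928, -0.0079, -0.1408], [-0.9641, 0.1139, 0.24, 0.4768], [-0.2374, 0.0362, -0.9707, 0.5185], [0.0, 0.0, 0.0, 1.0]]
```

View pics/wr1.png

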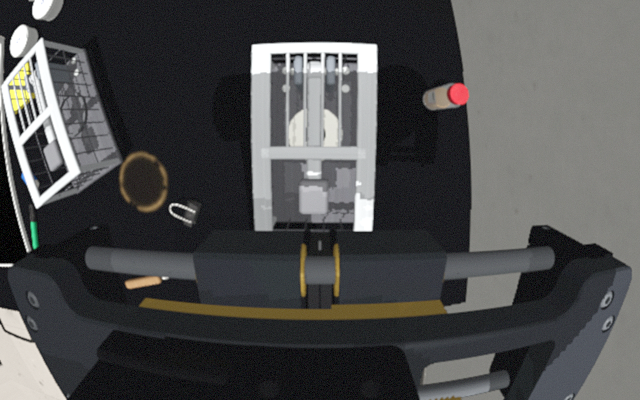

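View pics/sc1.png

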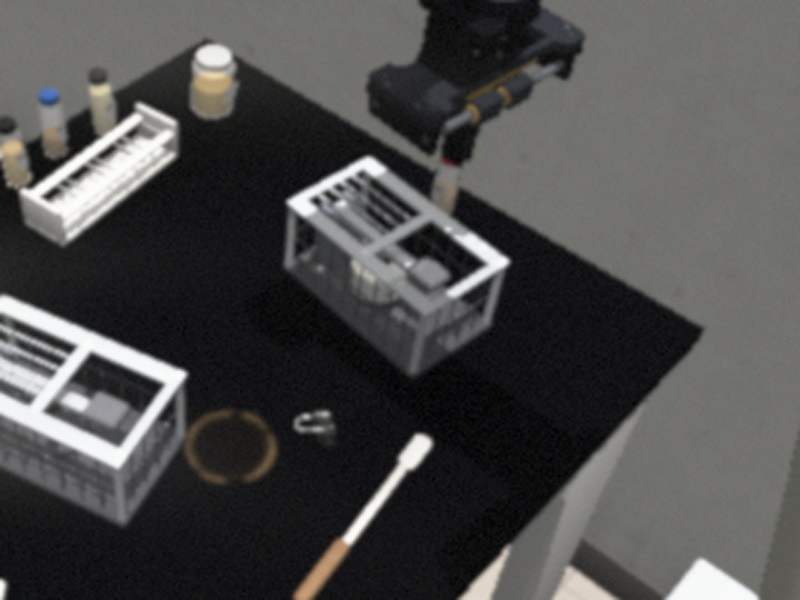

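Shut gripper is over the loaded press. The wrist picture shows the white lid under the lever at about (315,128), with the pad at (313,196).

Request:
apply_moves(
  xyz=[
    [0, -0.006, 0.0015],
    [0.03, 0, 0.001],
    [0.03, 0, 0],
    [0.03, 0, 0],
    [0.01, 0, 0],
    [0, 0, 0],
  ],
  twist=[0, 0, 0, 0, 0, 0],
  claw=[0, 0, 0, 0, 0, 0],
)

```text
time_s: 3.6
tcp_pos: [0.4996, -0.1927, 0.1392]
ee_rot: [[0.024, -0.122, -0.992], [0.005, -0.993, 0.122], [-1.0, -0.007, -0.023]]
wrist_force: [-0.4, -0.4, 0.1]
gripper_width: 0.004
```

Run:
```python
from station import r, imaging, job
import cv2,numpy as np
s=r.sense();print({k:np.round(s[k],4).tolist() for k in("tcp_pos","ee_rot","wrist_force","gripper_width")})
R=np.array(s["ee_rot"]);print(R.T@(np.array([.4972,-.198,s["tcp_pos"][2]])-s["tcp_pos"]))
p=imaging.capture("wrist");cv2.imwrite("pics/wr2.png",p["pixels"][:,:,::-1])
# wrist 1 pad check
K=[309.71,319.44,202.51];V=np.array([[-0.1193,-0.9928,-0.0079,-0.1408],[-0.9641,0.1139,0.24,0.4768],[-0.2374,0.0362,-0.9707,0.5185]])
d=np.array([313-K[1],196-K[2]]);rr=np.linalg.norm(d);th=rr/K[0];ray=np.r_[d/rr*np.sin(th),np.cos(th)]
C=-V[:,:3].T@V[:,3];w=V[:,:3].T@ray;print(C+w*(.086-C[2])/w[2])
p=imaging.capture("scene");cv2.imwrite("pics/sc2.png",cv2.resize(p["pixels"][100:250,290:490,::-1],(800,600),interpolation=cv2.INTER_CUBIC))
```

```text
{'tcp_pos': [0.4996, -0.1927, 0.1392], 'ee_rot': [[0.0237, -0.1217, -0.9923], [0.0046, -0.9925, 0.1219], [-0.9997, -0.0074, -0.023]], 'wrist_force': [-0.3825, -0.4028, 0.0991], 'gripper_width': 0.0036}
[-8.12935333e-05  5.53669313e-03  1.74547251e-03]
[ 0.49958327 -0.19601959  0.086     ]
```

View pics/wr2.png

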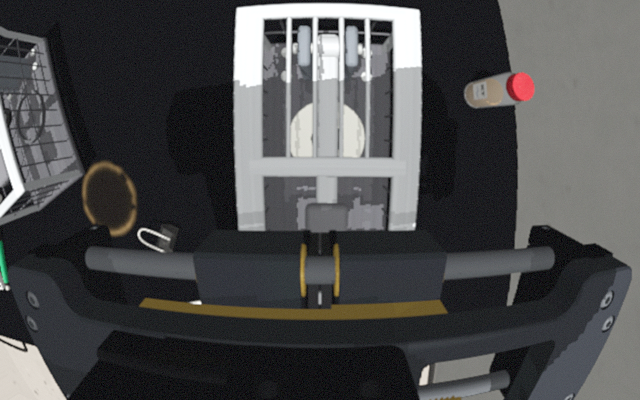

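View pics/sc2.png

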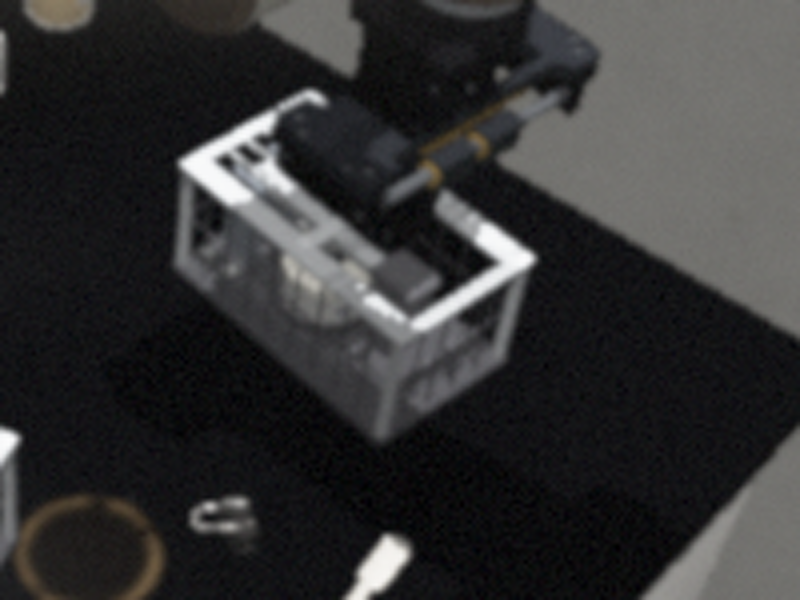

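Request:
apply_moves(
  xyz=[
    [0, 0.005, 0.002],
    [0, 0, 0],
    [0.012, 0, 0],
    [0, 0, 0],
  ],
  twist=[0, 0, 0, 0],
  claw=[0, 0, 0, 0],
)

```text
time_s: 4.1
tcp_pos: [0.5008, -0.1985, 0.1324]
ee_rot: [[0.036, -0.122, -0.992], [0.003, -0.993, 0.122], [-0.999, -0.007, -0.035]]
wrist_force: [-0.4, -0.2, -0.6]
gripper_width: 0.004
```

Run:
```python
from station import r, imaging, job
import cv2,numpy as np
p=imaging.capture("scene");cv2.imwrite("pics/sc3.png",cv2.resize(p["pixels"][100:250,290:490,::-1],(800,600),interpolation=cv2.INTER_CUBIC))
p=imaging.capture("wrist");cv2.imwrite("pics/wr3.png",cv2.resize(p["pixels"][0:300,160:480,::-1],(640,600)))
s=r.sense();print({k:np.round(s[k],4).tolist() for k in("tcp_pos","ee_rot","wrist_force","gripper_width")})
R=np.array(s["ee_rot"]);print(R.T@(np.array([.4975,-.198,s["tcp_pos"][2]])-s["tcp_pos"]))
```

```text
{'tcp_pos': [0.5019, -0.1988, 0.1337], 'ee_rot': [[0.0385, -0.1208, -0.9919], [0.0018, -0.9927, 0.121], [-0.9993, -0.0065, -0.038]], 'wrist_force': [0.7798, -0.3353, 0.0113], 'gripper_width': 0.0057}
[-0.00016637 -0.00024852  0.00441699]
```

View pics/sc3.png

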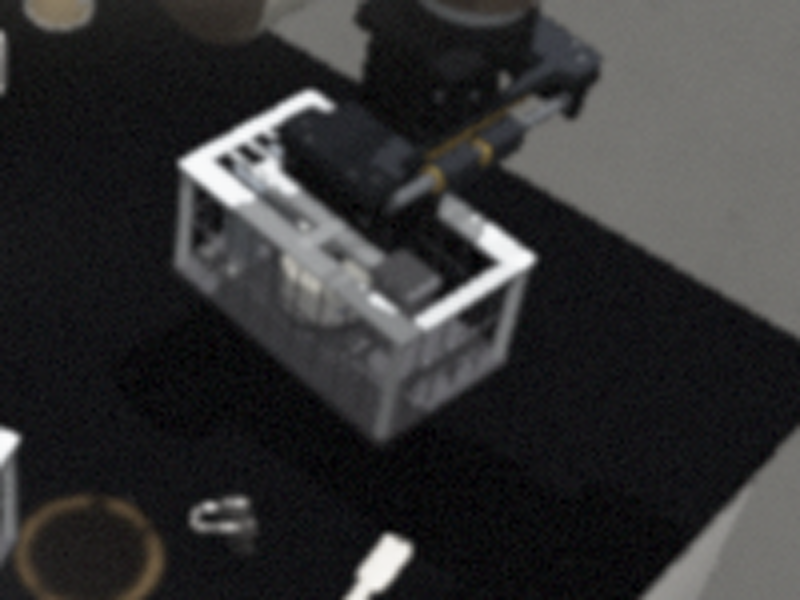

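View pics/wr3.png

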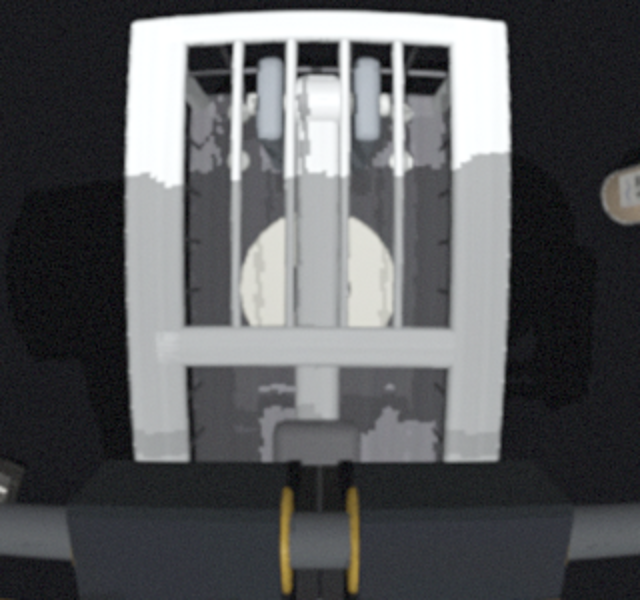

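Aligned: pad and tool are both centred at column 320 in the wrist view. Going down.

Request:
apply_moves(
  xyz=[
    [0.02, 0, 0.005],
    [0.015, 0, 0],
    [0.012, 0, 0],
  ],
  twist=[0, 0, 0],
  claw=[0, 0, 0],
)

```text
time_s: 4.5
tcp_pos: [0.5006, -0.1987, 0.0884]
ee_rot: [[0.044, -0.12, -0.992], [0.0, -0.993, 0.12], [-0.999, -0.006, -0.044]]
wrist_force: [-3.8, 1.0, 9.5]
gripper_width: 0.007
```

Request:
apply_moves(
  xyz=[
    [0.006, 0, 0],
    [0.006, 0, 0],
  ],
  twist=[0, 0],
  claw=[0, 0],
)

```text
time_s: 4.7
tcp_pos: [0.5007, -0.1988, 0.0846]
ee_rot: [[0.04, -0.115, -0.993], [-0.002, -0.993, 0.115], [-0.999, -0.002, -0.04]]
wrist_force: [-19.3, 12.5, 55.5]
gripper_width: 0.009
```

Run:
```python
from station import r, imaging, job
import cv2,numpy as np
p=imaging.capture("scene");cv2.imwrite("pics/sc4.png",cv2.resize(p["pixels"][100:250,290:490,::-1],(800,600),interpolation=cv2.INTER_CUBIC))
s=r.sense();print({k:np.round(s[k],4).tolist() for k in("tcp_pos","ee_rot","wrist_force","gripper_width")})
```

```text
{'tcp_pos': [0.5007, -0.1987, 0.0849], 'ee_rot': [[0.0407, -0.1146, -0.9926], [-0.0026, -0.9934, 0.1146], [-0.9992, -0.0021, -0.0407]], 'wrist_force': [-16.5096, 8.789, 41.0556], 'gripper_width': 0.0054}
```

View pics/sc4.png

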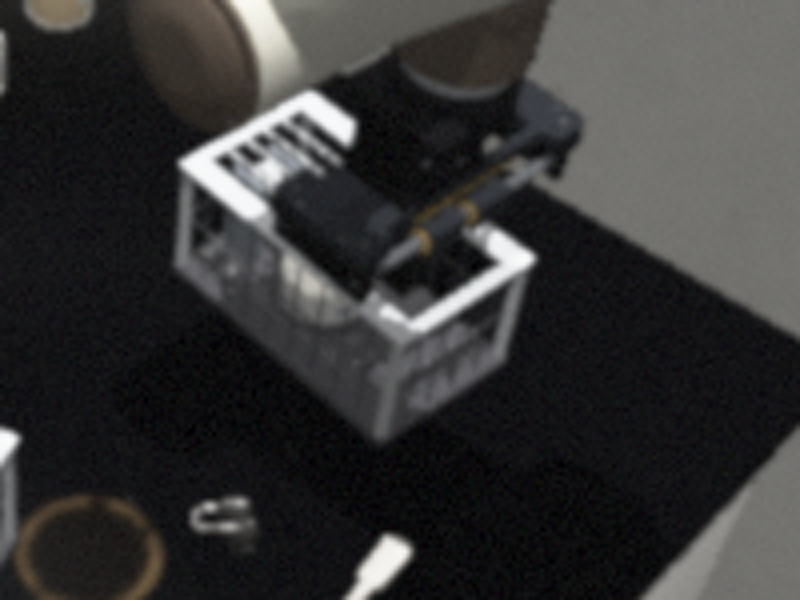

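Firm stop reached: 41–55 N with the tip at 71 mm, which is 15 mm of pad travel. Withdrawing straight up.

Request:
apply_moves(
  xyz=[
    [-0.015, 0, 0],
    [-0.025, 0, 0],
    [-0.03, 0, 0],
    [-0.04, 0, 0],
    [-0.04, 0, 0],
    [-0.03, 0, 0],
    [0, 0, 0],
    [0, 0, 0],
  ],
  twist=[0, 0, 0, 0, 0, 0, 0, 0],
  claw=[0, 0, 0, 0, 0, 0, 0, 0],
)

```text
time_s: 5.55
tcp_pos: [0.4955, -0.1983, 0.2771]
ee_rot: [[0.053, -0.113, -0.992], [-0.005, -0.994, 0.112], [-0.999, -0.001, -0.053]]
wrist_force: [0.1, 0.2, 0.2]
gripper_width: 0.002
```

Run:
```python
from station import r, imaging, job
import cv2,numpy as np
p=imaging.capture("scene");cv2.imwrite("pics/sc5.png",cv2.resize(p["pixels"][80:320,160:480,::-1],(800,600),interpolation=cv2.INTER_CUBIC))
p=imaging.capture("wrist");cv2.imwrite("pics/wr5.png",p["pixels"][:,:,::-1])
s=r.sense();print({k:np.round(s[k],4).tolist() for k in("time_s","tcp_pos","ee_rot","wrist_force","gripper_width")})
```

```text
{'time_s': 5.65, 'tcp_pos': [0.4954, -0.1984, 0.2764], 'ee_rot': [[0.0511, -0.1124, -0.9923], [-0.0056, -0.9937, 0.1122], [-0.9987, -0.0002, -0.0514]], 'wrist_force': [0.2246, 0.0289, -0.208], 'gripper_width': 0.0026}
```

View pics/sc5.png

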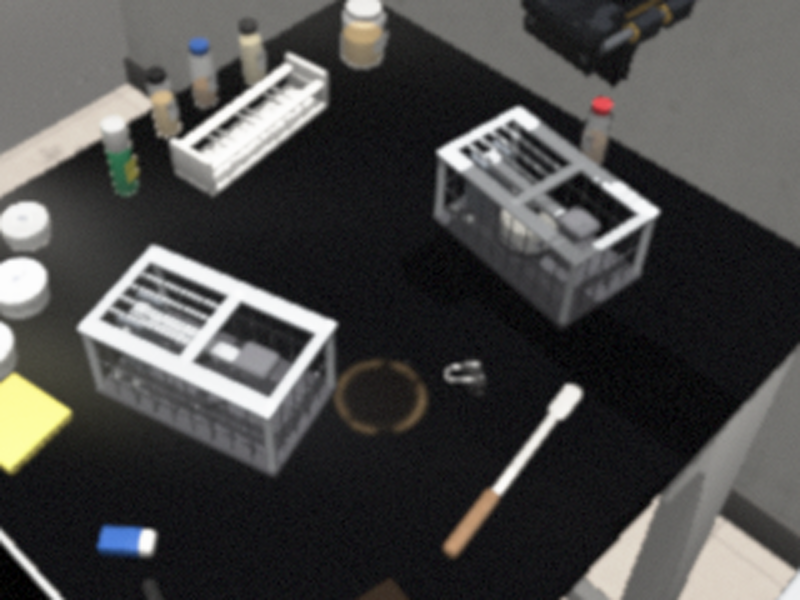

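View pics/wr5.png

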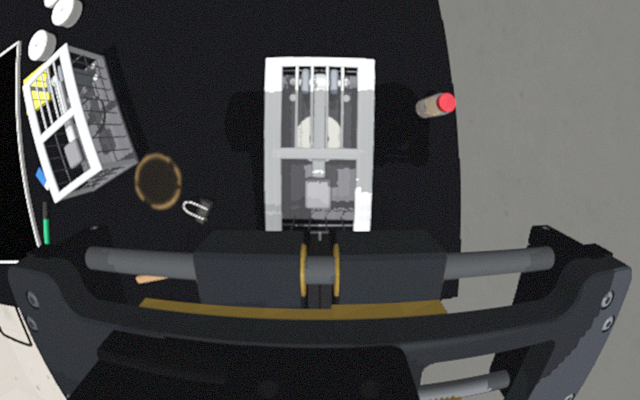

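The pad is back up at (580,221) in the scene crop, where it was before, and nothing else has moved. One zoomed comparison of the lid before handing in.

Run:
```python
from station import imaging
import cv2,numpy as np,pickle
a=pickle.load(open("scene0.pkl","rb"))["pixels"];b=imaging.capture("scene")["pixels"]
f=lambda p:cv2.convertScaleAbs(cv2.resize(p[150:195,340:410,::-1],(390,251),interpolation=cv2.INTER_CUBIC))
cv2.imwrite("pics/cmp.png",np.vstack([f(a),cv2.convertScaleAbs(f(b),alpha=1.4)]))
```

```text
(no output)
```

View pics/cmp.png

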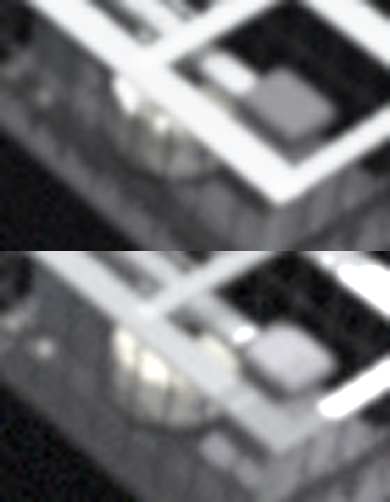

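Run:
```python
from station import job
print(job.finish_job())
```

```text
the job is handed in; nothing more can be done
None
```

I pushed the loaded press's pad down through its guard window with the shut fingertips until it hit a firm stop. I then withdrew straight up and handed the job in at about 5.7 s. The loaded press is the one farther to the robot's right.

- **Lid home:** While the lid moved, the pad took about 9.5 N. It then met a firm stop at 41–55 N, after about 15 mm of travel, where about 16 mm was expected. That matches a lid fully home. The zoomed before/after pictures of the lid did not settle it by eye, because the bars and the arm's shadow get in the way.
- **Lever and bystanders:** After withdrawal the pad is back where it was in the scene picture. The vial, clip, eraser and empty press look unmoved, and the wrist force is about 0.
- **Guard contact:** I saw none. While pressing, the wrist force also had a sideways part of up to about 23 N. I put that down to friction on the tilting pad, because the fingertips were near the middle of the window.
- **Tool tilt:** The tool leaned gradually, to about 3° by the end, and I could not correct it with the available moves. It did not affect the result.

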